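# Weigh the tall lantern on the sprung hook scale

### The arm

A 6-joint arm with a two-finger parallel gripper is mounted at the origin on the work surface. World frame = base frame: x ahead of the robot, y to its left, z up, the work surface at z = 0. Lengths are in m, angles in rad, forces in N, time in s.
With the tool pointing down it reaches from about 0.375 to 0.9 m from the base axis. Payload 3.1 kg.
Tool frame: the origin (TCP) lies between the finger pads, 19 mm behind the fingertips; this is the grasp point; z points along the fingers, y is the line along which they close (so a half turn about z gives the same grasp; the last joint's range is limited). The gripper opens to 85 mm and grips with 20 to 120 N. Pads are 22 mm wide; open, the fingers measure 114 mm over their backs; the gripper's body (76 mm by 85 mm) begins 54 mm behind the grasp point. The pads swing forward as they close: fully open they stand 13 mm farther back than shut.
Start: joints at [-1.516, 0.527, 1.433, -0, 1.181, -0.178], TCP at [0.144, -0.608, 0.25] pointing down, gripper open.
Joint ranges: [-3.08, 3.08], [-0.75, 2.2], [0.22, 2.44], [-1.43, 4.57], [0, 2.65], [-2.85, 2.85]. Speed limits (rad/s): [2.79, 2.79, 3.14, 3.14, 3.14, 3.14].

### API

Orientations are given as a unit quaternion [x, y, z, w].
In Python, from station import manip gives the robot as it stands.
- The arm moves only by the shell command python3 drive.py FILE [FORCE], which reads ROWS from the file FILE. ROWS is a JSON list of rows, 1 to 20 of them, each of 5 numbers: dx, dy, dz in normalised numbers (1 is 100 cm), then a turn about the tool's z in fractions of the full range, 1 being 2 pi rad, then the opening from 0.0 (shut) to 1.0 (fully open); each row is the pose to reach, as a shift and turn from the pose commanded when the command began, along the tool's axes at that moment; what a row does not reach only later rows make up. A row lasts 1/10 s, in which the tool goes at most 0.05 m and 0.15 rad, less where a joint would pass 70% of its speed; a pose out of reach is approached as far as the arm can. The fingers move at their own pace and stop on an object; FORCE is the grip in N (left out, the last holds). Time passes only in rows, so rows that do not move let the fingers close. It prints the time, the measured TCP pose, the force, the opening and the grip force at its end. No shift or turn number may pass 1 either way. Input that does not fit is refused with a message, and nothing moves.
- manip.sense(): the state, without advancing time (a new reading comes with each control period).
- manip.snapshot(name): name is "scene" or "top"; returns a dict with "pixels" (400x640x3 uint8, red, green, blue), "range_z" (400x640 float32, m along the optical axis (not along the pixel's ray), 0 where there is no reading), "fov_y" (degrees; the focal length in pixels is half the picture's height over the tangent of half this angle, whatever the lens; pixels are square), "cx", "cy" (the principal point, pixels), "R" (3x3) and "t" (3): a world point X has camera coordinates R X + t. Camera axes: x right, y down, z forward; pixel columns grow to the right and rows downward; lengths in m; the calibration is good to about 2 mm. A picture is of the moment at which its call begins.
- manip.sign_off(): hands the job in; it is judged then, once.
The state is a dict: "t": time; "q": joint angles; "qd": joint speeds; "tau": joint torques, N m; "tcp_pos": TCP position; "tool_rot": TCP orientation; "force": force on the tool from outside, world axes, zero at the start; "ft_torque": the same for the moment, N m; "finger_gap": opening from 0.0 (shut) to 1.0 (fully open); "gripper_force": force on a finger pad.
Only numpy, scipy, OpenCV 4.12 (cv2) and the standard library are available. Lean on these libraries where they do the work, as an engineer would, in place of code of your own. Each camera call takes 0.05 s, during which the arm holds its last target. There are 200 camera calls.

### The job

The tall square lantern is going into the parcel, so weigh it: pick it up, hang it by its handle in the dip of the scale's sprung hook, and let it down gently so that the hook is never pulled right down to its bottom stop. Let go, take the gripper away and wait until the lantern hangs still; leave the short round lantern standing where it is.

Things in the scene. Friction and masses are not known exactly. Their poses are not given: they have to be found in the camera images.
- tall_lantern: Tall lantern, dark steel and glass, 84 x 84 mm, about 0.35 kg. Roof 95 mm up; on it a rigid upright arched handle of bright flat strap (12 mm along x, 4 thick): two legs, 50 mm over outer faces along y, straight up to 143 mm, meeting in a peak, top 155 mm. Grip legs' outer faces from above (closing along y, TCP about 135 mm up); the arch stays free. Origin: centre of underside, z up. 
- tall_eye (a point): Underside of the peak of the tall lantern's handle, the point that rests on the hook: 151 mm above the underside's centre. The arch's window below it is 42 mm wide (y) and 56 mm high, open along x. Axes as the lantern's.
- hook_saddle (a point): Bottom of the hook's dip, on top of the 8 mm bar; 244 mm up unloaded, moves with the hook. z up, y across, -x to the free tip (towards the robot), +x to the column 150 mm away (310 mm tall). Dip flat for 8 mm each way; tip ends 22 mm out and 16 mm above this point; on the column side the bar rises 20 mm, then runs level. Pass the handle over the tip along +x, arch's y along y, and lower it.
- hook (a joint): How far the sprung hook has dipped, in m: 0 unloaded, growing downwards, bottom stop at 0.060. Spring about 130 N/m, lightly damped: the tall lantern (0.26 to 0.44 kg) settles at about 0.020 to 0.033 after bobbing for a second or two.
- short_lantern: Short lantern, a bystander to leave alone: same dark steel and glass and the same arched handle, but round, 90 mm in diameter, roof only 50 mm up, 110 mm tall in all. Origin: centre of the underside.

How it is judged:
On the way, in this order (a step that is already met when the one before it is completed fails the run):
1. the tall lantern is lifted well clear of the table (height (world z) of tall_lantern above 0.05 m), for 0.1 s.
2. the tall lantern's handle lies in the dip of the hook and the hook has dipped under its load (x of tall_eye in the frame of hook_saddle between -0.02 and 0.02 m and y of tall_eye in the frame of hook_saddle between -0.018 and 0.018 m and z of tall_eye in the frame of hook_saddle between -0.012 and 0.012 m and value of joint hook above 0.012 m), for 0.2 s.
At the end, for the whole second after the job is handed in: The tall lantern hangs still and upright (15 deg) by its handle in the dip of the hook (within 20 mm along, 18 mm across, 12 mm in height), clear of the table, the hook dipped over 12 mm and at rest. The short lantern stands within 20 mm of its start (all of step 2 and velocity of joint hook between -0.015 and 0.015 m/s and linear speed of tall_lantern below 0.03 m/s and angular speed of tall_lantern below 0.3 rad/s and angle between tall_lantern's own z axis and vertical below 0.26 rad and height (world z) of tall_lantern above 0.03 m and distance of short_lantern from where it was at the start of the episode below 0.02 m and angle between short_lantern's own z axis and vertical below 0.17 rad); the robot touches nothing.
It fails at once if the hook is pulled down to its bottom stop (dip over 55 mm) (value of joint hook above 0.055 m).
It fails at once if the short lantern is moved by more than 30 mm or lifted or knocked over (distance of short_lantern from where it was at the start of the episode above 0.03 m or angle between short_lantern's own z axis and vertical above 0.35 rad).
It also fails if it takes over 48 s, if anything falls off the work surface, if the arm or the gripper's body presses on something with over 40 N, if the wrist force passes 120 N, or if a joint passes its speed limit or range.

## Working session

There is one attempt and no reset: what is moved stays moved. The work goes in short steps, Python scripts to look and compute and a shell command to move; the robot and the scene stay as the last step left them, time stands still between calls to the robot, and variables do not carry over. Pictures are saved under pics/ and viewed, at most 10 in all, crops included, and the job is handed in when it is done.

```bash
ls; mkdir -p pics
cat > h.py <<'E'
import numpy as np,cv2
from station import manip
def snap(n,f):
    s=manip.snapshot(n); np.savez('pics/'+f+'.npz',**s)
    cv2.imwrite('pics/'+f+'.png',s['pixels'][:,:,::-1]); return s
def world(s):
    f=200/np.tan(np.radians(float(s['fov_y']))/2)
    v,u=np.mgrid[:400,:640]; z=s['range_z']
    P=np.stack([(u-s['cx'])*z/f,(v-s['cy'])*z/f,z],-1)
    W=(P-s['t'])@s['R']; W[z==0]=np.nan; return W
E
python3 - <<'E'
from h import *
for n in('scene','top'):
    s=snap(n,n+'0'); print(n,s['fov_y'],s['cx'],s['cy'],(-s['R'].T@s['t']).round(3))
st=manip.sense(); print(st['tcp_pos'],st['tool_rot'],st['finger_gap'],st['t'])
E
```

```text
drive.py
pics
station.py
scene 49.83578475693541 311.1650842859132 204.84886662458294 [1.187 0.464 0.698]
top 45.28184298402084 309.0712921431737 202.47422432083894 [0.336 0.006 1.458]
[ 0.14417736 -0.6075239   0.24913316] [ 9.93233992e-01  1.16126143e-01  6.86298235e-05 -9.75139722e-04] 0.9985948540423629 0.1
```

View pics/scene0.png

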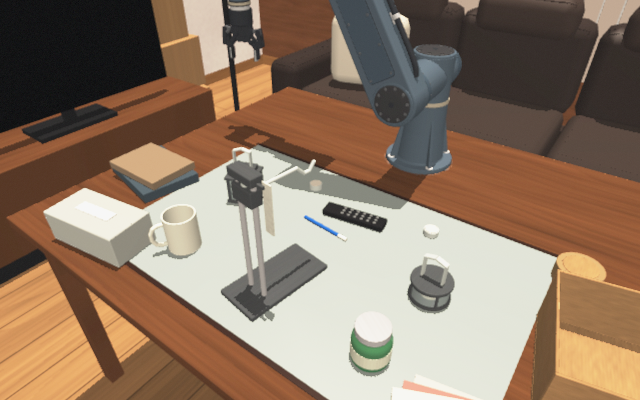

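View pics/top0.png

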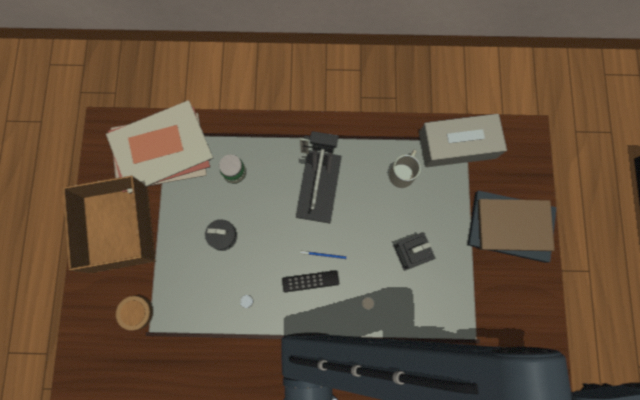

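The top picture shows the tall square lantern at about (414,251), turned, with its strap handle near (422,247). The short round one is at (220,235). The hook bar runs from the column at (322,150) to its tip near (313,212). In the scene view the tall lantern is hidden behind the scale head (240,165). Next I'll enlarge both areas and compute points.

Run:
```python
from h import *
s=dict(np.load('pics/top0.npz')); W=world(s)
a=cv2.resize(s['pixels'][225:280,385:445],None,fx=8,fy=8,interpolation=cv2.INTER_CUBIC)
b=cv2.resize(s['pixels'][130:225,290:345],None,fx=5.5,fy=5.5,interpolation=cv2.INTER_CUBIC)
h=max(a.shape[0],b.shape[0]);c=np.zeros((h,a.shape[1]+b.shape[1],3),np.uint8)
c[:a.shape[0],:a.shape[1]]=a;c[:b.shape[0],a.shape[1]:]=b
cv2.imwrite('pics/c0.png',c[:,:,::-1])
def rect(m,n):
    p=W[m][:,:2].astype(np.float32); print(n,len(p),cv2.minAreaRect(p),W[m].mean(0).round(4))
V,U=np.mgrid[:400,:640]
box=(U>385)&(U<445)&(V>225)&(V<280)
z=W[...,2]
rect(box&(z>.08)&(z<.105),'roof'); rect(box&(z>.115)&(z<.17),'handle')
bh=(U>290)&(U<345)&(V>130)&(V<225)
m=bh&(z>.2)&(z<.3)
for v in range(140,220,4):
    k=m[v]
    if k.any(): print(v,W[v][k].mean(0).round(4),k.sum())
rect(bh&(z>.28),'head')
m=(U>200)&(U<240)&(V>215)&(V<255); rect(m&(z>.04)&(z<.06),'short'); 
rect(m&(z>.08)&(z<.12),'shorthandle')
for v in range(244,252):print(v,[(u,W[v,u].round(3).tolist()) for u in range(412,432,3)])
```

```text
roof 685 ((0.4921365976333618, -0.29841348528862), (0.08364544063806534, 0.08439727872610092), 22.310218811035156) [ 0.4904 -0.2955  0.0905]
handle 92 ((0.4922533929347992, -0.2988276779651642), (0.011579455807805061, 0.051496781408786774), 22.807235717773438) [ 0.4907 -0.295   0.1498]
140 [0.7425 0.0279 0.2956] 9
144 [0.7378 0.0145 0.2787] 14
148 [ 0.7335 -0.0088  0.2605] 31
152 [ 0.7315 -0.0171  0.2334] 13
156 [ 0.7115 -0.018   0.2618] 4
160 [ 0.7003 -0.0169  0.2629] 3
164 [ 0.689  -0.0144  0.2645] 3
168 [ 0.6783 -0.012   0.2641] 3
172 [ 0.6675 -0.0122  0.2642] 3
176 [ 0.6566 -0.0098  0.2652] 3
180 [ 0.6458 -0.0074  0.2657] 3
184 [ 0.6354 -0.0076  0.2648] 3
188 [ 0.6254 -0.0052  0.2623] 3
192 [ 0.616  -0.0029  0.2573] 3
196 [ 0.6078 -0.0031  0.2468] 3
200 [ 0.598  -0.0007  0.2431] 3
204 [0.5865 0.0017 0.2473] 3
208 [0.5742 0.0028 0.2559] 2
head 416 ((0.7450470328330994, -0.010149803012609482), (0.09568816423416138, 0.03071015514433384), 80.68073272705078) [ 0.7416 -0.0165  0.3063]
short 617 ((0.5319203734397888, 0.27547019720077515), (0.08823930472135544, 0.08700799196958542), 46.7
[... 1248 characters left out ...]
.102]), (430, [0.499, -0.338, 0.079])]
249 [(412, [0.488, -0.273, 0.141]), (415, [0.487, -0.28, 0.146]), (418, [0.486, -0.287, 0.154]), (421, [0.486, -0.294, 0.157]), (424, [0.493, -0.317, 0.098]), (427, [0.494, -0.325, 0.097]), (430, [0.495, -0.336, 0.087])]
250 [(412, [0.485, -0.274, 0.137]), (415, [0.484, -0.279, 0.15]), (418, [0.484, -0.287, 0.152]), (421, [0.49, -0.308, 0.099]), (424, [0.491, -0.317, 0.095]), (427, [0.491, -0.326, 0.092]), (430, [0.492, -0.337, 0.083])]
251 [(412, [0.484, -0.276, 0.127]), (415, [0.481, -0.279, 0.151]), (418, [0.481, -0.287, 0.152]), (421, [0.488, -0.308, 0.097]), (424, [0.488, -0.317, 0.096]), (427, [0.488, -0.326, 0.095]), (430, [0.49, -0.338, 0.079])]
```

View pics/c0.png

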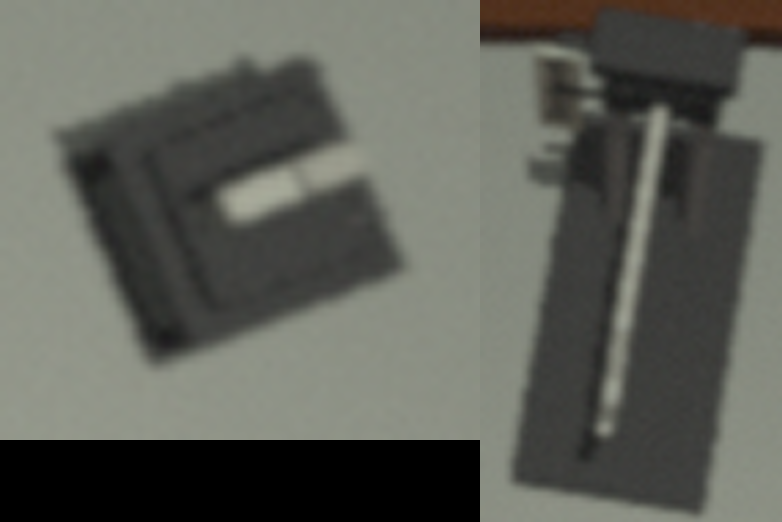

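Measured, world frame:

| Item | Position | Yaw | Check |
|---|---|---|---|
| Tall handle | (0.492, -0.299), top about 0.155 | 22.8° | Size 11.6 x 51.5 mm matches |
| Saddle | (0.597, 0.000), z 0.243 | about -9° | Tip and 20 mm rise match |

I'll move above the lantern first.

The manual's scale: turns go in shares of 2 pi rad. Converting my numbers, -0.165 rad is -0.0263.

```bash
echo '[[0.41, -0.22, 0, -0.0263, 1], [0.41, -0.22, 0, -0.0263, 1], [0.41, -0.22, 0, -0.0263, 1], [0.41, -0.22, 0, -0.0263, 1], [0.41, -0.22, 0, -0.0263, 1], [0.41, -0.22, 0, -0.0263, 1], [0.41, -0.22, 0, -0.0263, 1], [0.41, -0.22, 0, -0.0263, 1], [0.41, -0.22, 0, -0.0263, 1], [0.41, -0.22, 0, -0.0263, 1], [0.41, -0.22, 0, -0.0263, 1], [0.41, -0.22, 0, -0.0263, 1], [0.41, -0.22, 0, -0.0263, 1]]' > rows.txt && python3 drive.py rows.txt 40
cat > go.py <<'E'
import sys
from h import *
from scipy.spatial.transform import Rotation as Ro
st=manip.sense(); R=Ro.from_quat(st['tool_rot']).as_matrix()
g=np.array([float(a) for a in sys.argv[1:4]]); print('yaw x',np.degrees(np.arctan2(R[1,0],R[0,0])).round(2),'shift',(R.T@(g-st['tcp_pos'])).round(4),'F',st['force'].round(2),st['t'])
E
python3 go.py .4922 -.2988 .135
```

```text
t: 1.4
tcp_pos: [0.4912, -0.3006, 0.2498]
tool_rot: [0.98, 0.197, -0.0, -0.0]
force: [-0.8, -0.7, 0.4]
finger_gap: 0.998
gripper_force: 0.0
yaw x 22.69 shift [ 0.0017 -0.0013  0.1148] F [-0.79 -0.74  0.41] 1.4
```

```bash
echo '[[0.001, -0.001, 0.03, 0, 1], [0.001, -0.001, 0.06, 0, 1], [0.001, -0.001, 0.09, 0, 1], [0.001, -0.001, 0.105, 0, 1], [0.001, -0.001, 0.115, 0, 1], [0.001, -0.001, 0.115, 0, 1], [0.001, -0.001, 0.115, 0, 0], [0.001, -0.001, 0.115, 0, 0], [0.001, -0.001, 0.115, 0, 0], [0.001, -0.001, 0.115, 0, 0], [0.001, -0.001, 0.115, 0, 0], [0.001, -0.001, 0.115, 0, 0], [0.001, -0.001, 0.115, 0, 0], [0.001, -0.001, 0.115, 0, 0]]' > rows.txt && python3 drive.py rows.txt 40; python3 go.py .4922 -.2988 .135
```

```text
t: 2.8
tcp_pos: [0.4931, -0.298, 0.1363]
tool_rot: [0.98, 0.198, 0.0, 0.0]
force: [-1.8, 1.5, 6.2]
finger_gap: 0.579
gripper_force: 41.8
yaw x 22.81 shift [-0.0011  0.0004  0.0013] F [-1.85  1.46  6.18] 2.8
```

Opening is 0.579, about 49 mm, which fits the 50 mm legs. Lifting.

```bash
echo '[[0, 0, -0.005, 0, 0], [0, 0, -0.02, 0, 0], [0, 0, -0.04, 0, 0], [0, 0, -0.06, 0, 0], [0, 0, -0.08, 0, 0], [0, 0, -0.1, 0, 0], [0, 0, -0.12, 0, 0], [0, 0, -0.13, 0, 0], [0, 0, -0.13, 0, 0], [0, 0, -0.13, 0, 0], [0, 0, -0.13, 0, 0], [0, 0, -0.13, 0, 0]]' > rows.txt && python3 drive.py rows.txt 40; python3 go.py .5225 .011 .266; python3 -c "
from h import *
s=snap('scene','s1');cv2.imwrite('pics/s1c.png',cv2.resize(s['pixels'][80:330,130:450],None,fx=2.4,fy=2.4)[:,:,::-1])"
```

```text
t: 4.0
tcp_pos: [0.4924, -0.2977, 0.2638]
tool_rot: [0.98, 0.198, -0.001, -0.001]
force: [0.3, -0.3, -3.7]
finger_gap: 0.577
gripper_force: 42.4
yaw x 22.79 shift [ 0.1473 -0.273  -0.0018] F [ 0.27 -0.32 -3.71] 4.0
```

View pics/s1c.png

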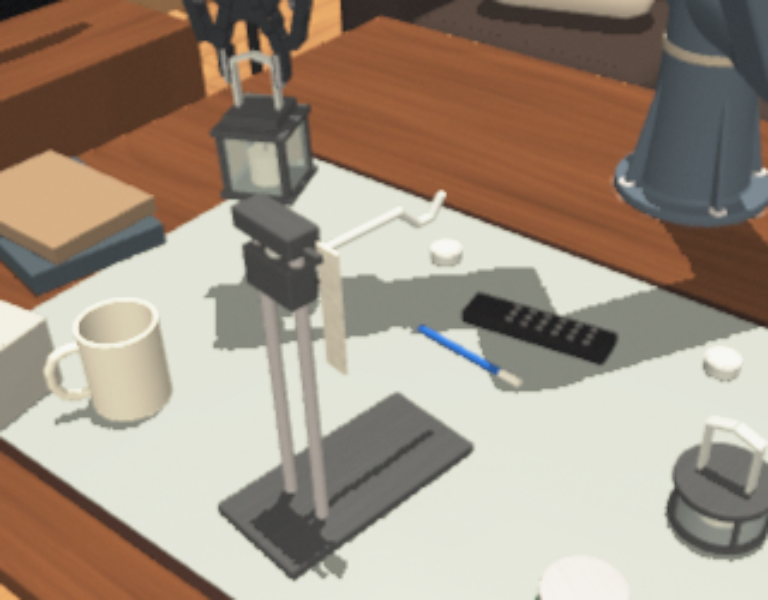

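The lantern hangs upright in the grip (crop 265,140) and the hook's dip is visible at crop (425,222). Moving to 75 mm in front of the dip while turning to the hook's yaw.

In the tool's units: 0.555 rad is 0.0883.

```bash
echo '[[0.006, -0.011, 0, 0.0032, 0], [0.018, -0.034, 0, 0.0111, 0], [0.03, -0.056, 0, 0.0175, 0], [0.043, -0.08, 0, 0.0255, 0], [0.056, -0.104, 0, 0.0334, 0], [0.069, -0.128, 0, 0.0414, 0], [0.082, -0.152, 0, 0.0493, 0], [0.095, -0.176, 0, 0.0573, 0], [0.108, -0.2, 0, 0.0653, 0], [0.121, -0.224, 0, 0.0732, 0], [0.134, -0.248, -0.002, 0.0812, 0], [0.143, -0.265, -0.002, 0.0859, 0], [0.147, -0.273, -0.002, 0.0883, 0], [0.147, -0.273, -0.002, 0.0883, 0], [0.147, -0.273, -0.002, 0.0883, 0], [0.147, -0.273, -0.002, 0.0883, 0], [0.147, -0.273, -0.002, 0.0883, 0], [0.147, -0.273, -0.002, 0.0883, 0]]' > rows.txt && python3 drive.py rows.txt 40; python3 go.py .5965 -.0003 .266
python3 - <<'E'
from h import *
s=snap('top','t2'); W=world(s)
z=W[...,2];V,U=np.mgrid[:400,:640]
c=s['pixels'][140:290,240:400]; cv2.imwrite('pics/t2c.png',cv2.resize(c,None,fx=4,fy=4,interpolation=cv2.INTER_CUBIC)[:,:,::-1])
s=snap('scene','s2');cv2.imwrite('pics/s2c.png',cv2.resize(s['pixels'][80:280,200:420],None,fx=3,fy=3,interpolation=cv2.INTER_CUBIC)[:,:,::-1])
W=world(s);m=np.isfinite(W).all(-1)&(W[...,2]>.235)&(W[...,2]<.275)&(abs(W[...,1]+.005)<.03)&(W[...,0]>.56)&(W[...,0]<.7)
p=W[m]; p=p[p[:,0].argsort()]
for a in np.arange(.56,.7,.008):
    k=p[(p[:,0]>=a)&(p[:,0]<a+.008)]
    if len(k): print(k.mean(0).round(4),k[:,2].max().round(4),len(k))
E
```

```text
t: 5.85
tcp_pos: [0.5227, 0.0099, 0.267]
tool_rot: [0.997, -0.079, -0.0, 0.0]
force: [-0.8, -0.4, -3.5]
finger_gap: 0.577
gripper_force: 42.7
yaw x -9.06 shift [ 0.0745 -0.0016  0.001 ] F [-0.85 -0.38 -3.51] 5.85
[0.5742 0.0079 0.2579] 0.2596 4
[0.5804 0.0067 0.2549] 0.2617 25
[0.5878 0.0055 0.2455] 0.2505 23
[0.5964 0.0048 0.2426] 0.2454 11
[0.6048 0.0048 0.2437] 0.2502 13
[0.6124 0.003  0.2494] 0.2565 14
[0.6212 0.0016 0.2592] 0.2651 17
[ 6.285e-01 -2.000e-04  2.627e-01] 0.2652 15
[ 0.6364 -0.0017  0.2625] 0.2657 15
[ 0.6443 -0.0019  0.2628] 0.2659 13
[ 0.6521 -0.0036  0.2633] 0.2657 18
[ 0.6604 -0.0044  0.2625] 0.266 15
[ 0.6684 -0.0058  0.2633] 0.2658 16
[ 0.6761 -0.0076  0.2626] 0.2659 17
[ 0.6846 -0.0081  0.2624] 0.2654 17
[ 0.6924 -0.0099  0.2628] 0.2649 16
[ 0.6981 -0.0115  0.2637] 0.2645 4
```

View pics/s2c.png

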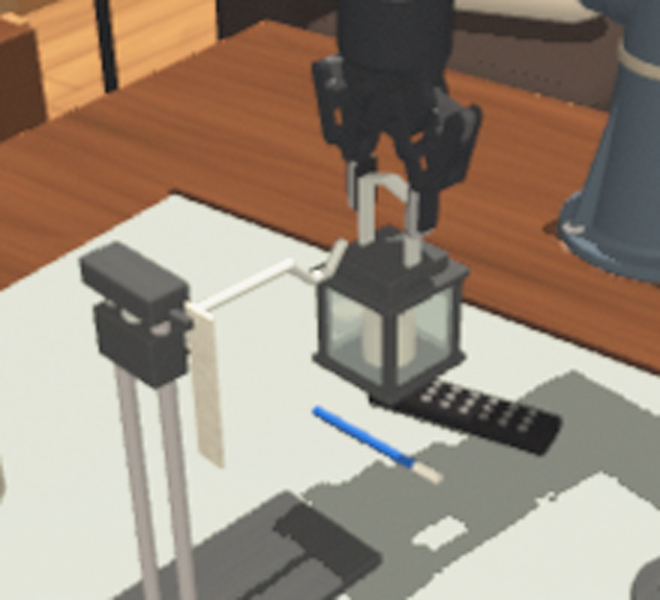

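The handle faces the hook tip with its window open (crop 390,210), and the tip is just ahead at (335,255). The eye is at about 0.282 and the tip top at 0.262, so there is 20 mm to spare. Going forward over the tip, then down to just short of contact.

```bash
echo '[[0.005, -0.001, 0, 0, 0], [0.015, -0.002, 0, 0, 0], [0.027, -0.002, 0, 0, 0], [0.039, -0.002, 0, 0, 0], [0.051, -0.002, 0, 0, 0], [0.062, -0.002, 0, 0, 0], [0.07, -0.002, 0, 0, 0], [0.0745, -0.002, 0, 0, 0], [0.0745, -0.002, 0, 0, 0], [0.0745, -0.002, 0.01, 0, 0], [0.0745, -0.002, 0.02, 0, 0], [0.0745, -0.002, 0.028, 0, 0], [0.0745, -0.002, 0.032, 0, 0], [0.0745, -0.002, 0.032, 0, 0], [0.0745, -0.002, 0.032, 0, 0]]' > rows.txt && python3 drive.py rows.txt 40; python3 go.py .5965 .0005 .230
python3 - <<'E'
from h import *
s=snap('scene','s3');cv2.imwrite('pics/s3c.png',cv2.resize(s['pixels'][100:260,220:400],None,fx=3.7,fy=3.7,interpolation=cv2.INTER_CUBIC)[:,:,::-1])
E
```

```text
t: 7.45
tcp_pos: [0.5967, 0.0008, 0.235]
tool_rot: [0.997, -0.078, 0.0, -0.0]
force: [-0.0, 0.4, -3.2]
finger_gap: 0.579
gripper_force: 42.6
yaw x -9.0 shift [-0.0001  0.0003  0.005 ] F [-0.    0.44 -3.22] 7.45
```

View pics/s3c.png

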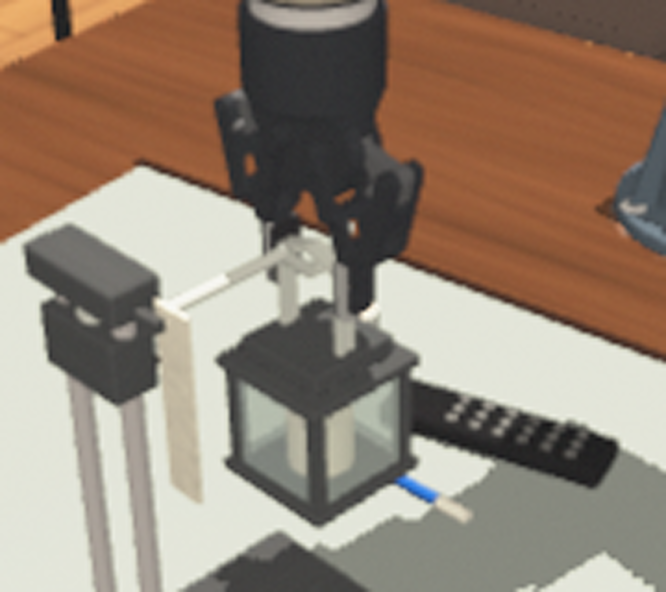

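The bar passes through the arch's window under the peak (crop 305,260), with the load still on the gripper (3.2 N). Lowering slowly and watching the force.

```bash
echo '[[0, 0, 0.003, 0, 0], [0, 0, 0.006, 0, 0], [0, 0, 0.009, 0, 0], [0, 0, 0.012, 0, 0], [0, 0, 0.015, 0, 0], [0, 0, 0.018, 0, 0], [0, 0, 0.021, 0, 0], [0, 0, 0.023, 0, 0], [0, 0, 0.024, 0, 0], [0, 0, 0.024, 0, 0], [0, 0, 0.024, 0, 0], [0, 0, 0.024, 0, 0]]' > rows.txt && python3 drive.py rows.txt 40; python3 go.py .5965 .0005 .205
```

```text
t: 8.7
tcp_pos: [0.5965, 0.0009, 0.2111]
tool_rot: [0.997, -0.078, -0.0, -0.0]
force: [-1.8, 0.8, -1.3]
finger_gap: 0.576
gripper_force: 42.9
yaw x -9.0 shift [0.0001 0.0004 0.0061] F [-1.82  0.77 -1.27] 8.7
```

```bash
echo '[[0, 0, 0.002, 0, 0], [0, 0, 0.004, 0, 0], [0, 0, 0.006, 0, 0], [0, 0, 0.008, 0, 0], [0, 0, 0.009, 0, 0], [0, 0, 0.009, 0, 0], [0, 0, 0.009, 0, 0], [0, 0, 0.009, 0, 0]]' > rows.txt && python3 drive.py rows.txt 40; python3 go.py .5965 .0005 .205
```

```text
t: 9.5
tcp_pos: [0.5966, 0.0008, 0.2021]
tool_rot: [0.997, -0.079, 0.0, -0.0]
force: [-1.7, 0.4, 1.4]
finger_gap: 0.574
gripper_force: 43.0
yaw x -9.01 shift [-0.0001  0.0003 -0.0029] F [-1.71  0.44  1.41] 9.5
```

The weight is now roughly balanced at a dip of about 27 mm. Releasing and checking.

```bash
echo '[[0, 0, 0, 0, 0.7], [0, 0, 0, 0, 0.85], [0, 0, 0, 0, 1], [0, 0, 0, 0, 1], [0, 0, 0, 0, 1], [0, 0, 0, 0, 1], [0, 0, 0, 0, 1], [0, 0, 0, 0, 1]]' > rows.txt && python3 drive.py rows.txt
python3 - <<'E'
from h import *
print(manip.sense()['force'].round(2))
s=snap('scene','s4');cv2.imwrite('pics/s4c.png',cv2.resize(s['pixels'][100:260,220:400],None,fx=3.7,fy=3.7,interpolation=cv2.INTER_CUBIC)[:,:,::-1])
E
```

```text
t: 10.3
tcp_pos: [0.5966, 0.0008, 0.202]
tool_rot: [0.997, -0.079, -0.0, -0.0]
force: [0.2, 0.6, -0.5]
finger_gap: 1.001
gripper_force: 0.0
[ 0.21  0.57 -0.46]
```

View pics/s4c.png

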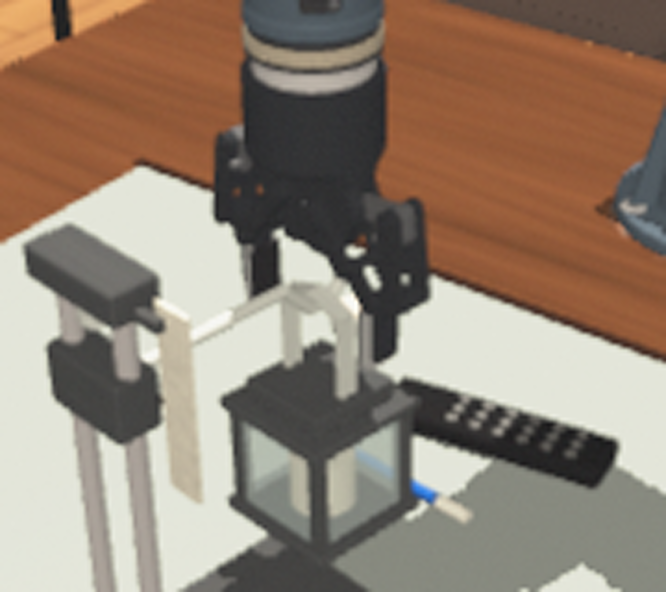

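The lantern hangs from the hook, the hook head is visibly dipped, and both fingers stand clear of the handle (crop 325,300). Withdrawing straight up, then waiting.

```bash
echo '[[0, 0, -0.01, 0, 1], [0, 0, -0.025, 0, 1], [0, 0, -0.045, 0, 1], [0, 0, -0.07, 0, 1], [0, 0, -0.1, 0, 1], [0, 0, -0.13, 0, 1], [0, 0, -0.16, 0, 1], [-0.03, 0, -0.18, 0, 1], [-0.07, 0, -0.18, 0, 1], [-0.1, 0, -0.18, 0, 1], [-0.1, 0, -0.18, 0, 1], [-0.1, 0, -0.18, 0, 1], [-0.1, 0, -0.18, 0, 1], [-0.1, 0, -0.18, 0, 1], [-0.1, 0, -0.18, 0, 1], [-0.1, 0, -0.18, 0, 1], [-0.1, 0, -0.18, 0, 1], [-0.1, 0, -0.18, 0, 1], [-0.1, 0, -0.18, 0, 1], [-0.1, 0, -0.18, 0, 1]]' > rows.txt && python3 drive.py rows.txt; for i in 1 2; do echo '[[0, 0, 0, 0, 1], [0, 0, 0, 0, 1], [0, 0, 0, 0, 1], [0, 0, 0, 0, 1], [0, 0, 0, 0, 1], [0, 0, 0, 0, 1], [0, 0, 0, 0, 1], [0, 0, 0, 0, 1], [0, 0, 0, 0, 1], [0, 0, 0, 0, 1], [0, 0, 0, 0, 1], [0, 0, 0, 0, 1], [0, 0, 0, 0, 1], [0, 0, 0, 0, 1], [0, 0, 0, 0, 1], [0, 0, 0, 0, 1], [0, 0, 0, 0, 1], [0, 0, 0, 0, 1], [0, 0, 0, 0, 1], [0, 0, 0, 0, 1]]' > rows.txt && python3 drive.py rows.txt >/dev/null; done
python3 - <<'E'
from h import *
im=[snap('scene','w%d'%i)['pixels'] for i in range(6)]
print([int((cv2.absdiff(im[0],i)[100:260,220:400].max(-1)>25).sum()) for i in im])
s=dict(np.load('pics/w5.npz'));W=world(s)
b=(W[...,1]>-.04)&(W[...,1]<.05)&(W[...,0]>.56)&(W[...,0]<.66)
p=W[b&(W[...,2]>.1)]; 
q=p[(p[:,2]>.2)]; print('top z',q[:,2].max(),'handle',p[(p[:,2]>.19)&(p[:,0]<.615)].mean(0))
t=np.load('pics/top0.npz')
cv2.imwrite('pics/s5c.png',cv2.resize(s['pixels'][80:280,200:440],None,fx=3,fy=3,interpolation=cv2.INTER_CUBIC)[:,:,::-1]); print(manip.sense()['t'],manip.sense()['tcp_pos'])
E
```

```text
t: 12.35
tcp_pos: [0.4978, 0.0165, 0.382]
tool_rot: [0.997, -0.079, 0.0, -0.0]
force: [0.1, 0.1, 0.3]
finger_gap: 1.0
gripper_force: 0.0
[0, 0, 0, 0, 0, 0]
top z 0.24297608353278394 handle [0.59659585 0.00696286 0.21465429]
16.65 [0.49783193 0.01644296 0.38202138]
```

View pics/s5c.png

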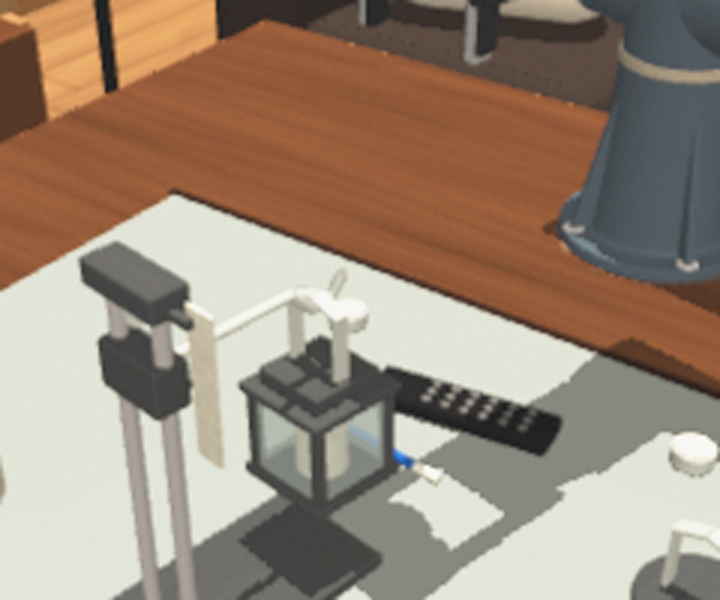

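The lantern hangs upright and still in the dip (crop 320,300), with the hook's bar level dipped about 23 mm. The gripper is well away and the short lantern is where it was. Handing in.

```bash
python3 -c "
from station import manip
print(manip.sign_off())"
```

```text
the job is handed in; nothing more can be done
None
```

The tall lantern hangs still and upright in the hook's dip, with the hook down about 23 mm and the gripper clear; the short lantern was left alone, and the job was handed in at about 17 s (no verdict was returned).

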